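# Raise the drill guard window to the red mark

### The job

Open the guard window of the template drill: push it up from beneath its yellow lip with the fingertips, without gripping it, until the lip is level with the red marker clip on the side rail, and leave it standing there. Do not shift the marker clip or disturb anything else on the table.

Things in the scene. Friction and masses are not known exactly. Their poses are not given: they have to be found in the camera images.
- station: Guarded drill, fixed in place: grey base plate 400 (x) by 380 (y) by 20 mm; two rails 24 mm wide, 148 mm left and right of its middle, lean back; 340 mm high in all. Origin: middle of the base's underside; x from the front (lip side, facing the robot) to the back, z up. The window slides along (0.643, 0, 0.766) in this frame: up and back, 40 degrees from upright.
- lip (a point): Middle of the outer edge of the lip on the clear window's lower edge, half-way through its yellow part; 100 to 130 mm above the table at first. The lip is 250 mm wide and sticks out 46 mm from the window at a right angle, along (-0.766, 0, 0.643) in the station's frame; open space below. z axis: the window's upward travel; x: inward to the window; y: along the lip.
- lip_root (a point): Where the middle of the yellow lip meets the window, 43 mm inward of lip; same axes. The lip is 16 mm thick: a yellow lower part of 10 mm, to be pushed from beneath with the fingertips, and on it a black rubber top 6 mm thick, set back 8 mm from the outer edge. Fingers bearing on the top and the underside at once would be gripping.
- window (a joint): How far the window has slid up from its lowest place, in m, 0 to 0.18. The window (about 0.6 kg) is counterweighted: it takes about 2 to 6 N along its travel to move it either way, it stops when no longer pushed, and stays wherever it is left.
- mark_line (a point): White line at the middle of the red marker clip (34 mm wide, 14 mm thick along the rail, standing out as far as the lip) clamped on the rail at the station's -y side. Axes as lip. The lip is level with the mark when lip and this point have the same height above the table, at one place along the travel. It is 45 to 155 mm up the travel from the window's start.
- template: Loose card template, 110 by 120 by 12 mm, lying on the base plate behind the window; origin centre of its underside. Bystander.
- weight: Loose steel pattern weight with a knob, 52 mm across, 40 mm high, on the base plate just inside the window; origin centre of its underside. Bystander.
- cone_blue: Loose blue thread cone, 68 mm across, 115 mm high; origin centre of its underside. Bystander.
- cone_green: Loose green thread cone, same size. Bystander.
- pin_jar: Loose amber jar with white cap, 60 mm across, 70 mm high; origin centre of its underside. Bystander.
- screwdriver: Loose screwdriver lying on the table at the side. Bystander.
- ruler: Loose wooden ruler, 300 by 35 by 6 mm, lying on the table at the side; origin centre of its underside. Bystander.

How it is judged:
By the outcome, as a careful person would: the job done as asked, in the order asked, and still so for the second after the job is handed in, with the robot touching nothing.
It also fails if it takes over 35 s, if anything falls off the work surface, if the arm or the gripper's body presses on something with over 40 N, if the wrist force passes 120 N, or if a joint passes its speed limit or range.

### The arm

A 6-joint arm with a two-finger parallel gripper is mounted at the origin on the work surface. World frame = base frame: x ahead of the robot, y to its left, z up, the work surface at z = 0. Lengths are in m, angles in rad, forces in N, time in s.
With the tool pointing down it reaches from about 0.425 to 0.925 m from the base axis. Payload 12.5 kg.
Tool frame: the origin (TCP) lies at the very end of the fingers, on their centre line; the grasp point (between the pads) lies 19 mm behind it (arm.tcp_to_grasp is the x of the grasp point in the tool frame, in m); x points along the fingers, y is the direction in which the jaws open and shut, and the axes are right-handed (so a half turn about x gives the same grasp; the last joint's range is limited). The gripper opens to 85 mm and grips with 20 to 120 N. Pads are 22 mm wide; open, the fingers measure 114 mm over their backs; the gripper's body (76 mm by 85 mm) begins 54 mm behind the grasp point. The pads swing forward as they close: fully open they stand 13 mm farther back than shut.
Start: joints at [-0.106, 0.491, 1.559, -0, 1.092, -0.106], TCP at [0.625, 0, 0.231] pointing down, gripper open.
Joint ranges: [-3.1, 3.1], [-0.84, 2.19], [0.05, 2.79], [-1.13, 4.28], [0.06, 2.93], [-2.69, 2.69]. Speed limits (rad/s): [2.22, 2.22, 2.79, 3.14, 3.14, 3.14].

### API

Orientations are given as [roll, pitch, yaw] about the fixed x, y, z axes, in that order (R = Rz(yaw) Ry(pitch) Rx(roll)).
In Python, from station import telemetry, viewer, job, arm gives the robot as it stands. The module is installed in compiled form; this text tells all that it offers.
- The arm moves only by the tool drive_tool, never from a script. Its argument "plan" is a list of rows, each a list of 2 entries, a list of its own where there are three numbers: the shift along the tool's x, y, z as a fraction of full scale, then the turn, a rotation vector about the tool's x, y, z as a fraction of full scale. In form: [[[x, y, z], [rx, ry, rz]], ...]. A call has 1 to 12 rows; each row shifts and turns the pose as measured when the row begins, along the tool's axes as they then stand; what a row does not reach is not made up. Full scale, the value 1, is 0.25 m for a shift and 0.12 rad for a turn. A row lasts 1/10 s, in which the tool goes at most 50 mm and 8.59 degrees, less where a joint would pass 70% of its speed; a pose out of reach is approached as far as the arm can. A call with a number of a shift or a turn outside -1 to 1 is refused whole. A call with a gripper value outside its range is refused whole. "claw" is the opening in per cent of the stroke, from 0 (shut) to 100 (fully open), set as the call begins (left out, the last holds). The fingers move at their own pace and stop on an object; "force" is the grip in N (left out, the last holds). Time passes only in rows, so rows that do not move let the fingers close. It gives the time, the measured TCP pose, the force and the opening at its end, in the units of the state.
- telemetry.state(): the state, without advancing time (a new reading comes with each control period).
- viewer.camera(name): name is "scene" or "side" or "wrist"; returns the picture (384x512x3 uint8, red, green, blue); there is no depth.
- viewer.camera_info(name): a dict with "camera_matrix" (3x3 intrinsics, pixels), "origin" and "attitude" of the camera in the world. Camera axes: x right, y down, z forward; pixel columns grow to the right and rows downward; lengths in m; the calibration is good to about 2 mm. A picture is of the moment at which its call begins: read the wrist's pose just before it. camera_info takes no time and is no camera call; for the wrist camera it gives the pose at the moment of the call.
- job.finish_job(): hands the job in, once; it reports no verdict.
The state is a dict: "clock": time; "q": joint angles; "qd": joint speeds; "joint_torque": joint torques, N m; "position": TCP position; "tcp_rot": TCP orientation; "ft_force": force on the tool from outside, world axes, zero at the start; "moment": the same for the moment, N m; "grip_width": finger opening in m.
Only numpy, scipy, OpenCV 4.12 (cv2) and the standard library are available. Lean on these libraries where they do the work, as an engineer would, in place of code of your own. Each camera call takes 0.05 s, during which the arm holds its last target.

## Working session

There is one attempt and no reset: what is moved stays moved. The work goes in short steps, Python scripts to look and compute and a tool call to move; the robot and the scene stay as the last step left them, time stands still between calls to the robot, and variables do not carry over. Pictures are saved under pics/ and viewed, and the job is handed in when it is done.

Besides the shell and the picture viewer there is one more tool, called after "Request:" in YAML: its name, and indented under it one key for each argument. drive_tool: Moves the arm, as the interface text tells. Shift numbers are shares of 0.25 m and turn numbers shares of 0.12 rad, none past 1 either way. Its arguments: {"type":"object","properties":{"plan":{"type":"array","items":{"type":"array"}},"claw":{"type":"number"},"force":{"type":"number"}},"required":["plan"]}

```bash
mkdir -p pics
python3 - <<'E'
from station import telemetry, viewer
import cv2
print(telemetry.state())
for n in ("scene","side","wrist"):
    i=viewer.camera_info(n); print(n,i)
    cv2.imwrite(f"pics/{n}0.png",viewer.camera(n)[:,:,::-1])
E
```

```text
{'clock': 0.0, 'q': array([-1.05590739e-01,  4.91580975e-01,  1.55944043e+00,  2.72438913e-06,
        1.09170369e+00, -1.05582692e-01]), 'qd': array([-0.00117965,  0.00120034,  0.00168269, -0.00014483,  0.00032092,
        0.00114561]), 'joint_torque': array([-2.53899279e-04, -6.18447447e+01, -2.61596632e+01, -1.41405640e-04,
        4.01603000e-03, -9.44706159e-06]), 'position': array([6.24778644e-01, 5.25918929e-05, 2.30717541e-01]), 'tcp_rot': array([-1.67851267,  1.56966388,  3.033867  ]), 'ft_force': array([-0.5942923 , -0.60127453, -0.0966742 ]), 'moment': array([-0.01062044,  0.08622587,  0.00375637]), 'grip_width': 0.08523369623131559}
scene {'camera_matrix': array([[376.24526106,   0.        , 255.14562905],
       [  0.        , 376.24526106, 191.73619157],
       [  0.        ,   0.        ,   1.        ]]), 'origin': array([1.28278054, 0.03537749, 0.89267817]), 'attitude': array([-2.35115822e+00, -8.90665884e-04,  1.59332813e+00])}
side {'camera_matrix': array([[497.01871198,   0.        , 260.90965462],
       [  0.        , 497.01871198, 191.16820446],
       [  0.        ,   0.        ,   1.        ]]), 'origin': array([-0.03682239, -0.96726617,  1.39138915]), 'attitude': array([-2.44459763,  0.00923393, -0.50983287])}
wrist {'camera_matrix': array([[284.75484393,   0.        , 258.73779973],
       [  0.        , 284.75484393, 191.31064979],
       [  0.        ,   0.        ,   1.        ]]), 'origin': array([0.6245981 , 0.07345163, 0.37320637]), 'attitude': array([2.84878879e+00, 9.25617288e-04, 5.36753762e-04])}
```

View pics/scene0.png

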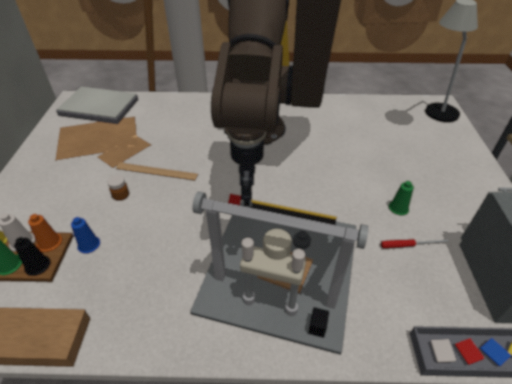

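View pics/side0.png

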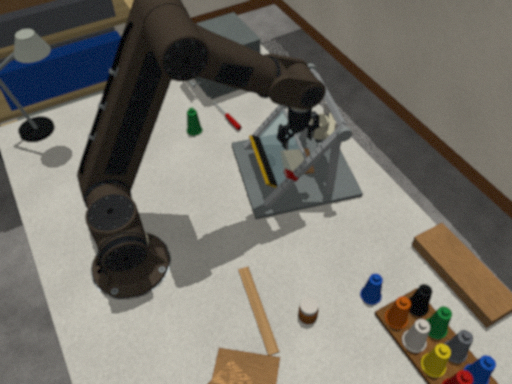

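View pics/wrist0.png

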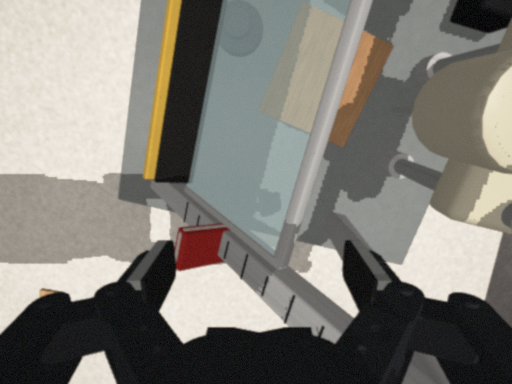

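```bash
cat > h.py <<'E'
import numpy as np
from station import viewer, telemetry
from scipy.spatial.transform import Rotation as R
def ray(n,uv,info=None):
    i=info or viewer.camera_info(n); K=i["camera_matrix"]
    d=np.linalg.inv(K)@np.array([uv[0],uv[1],1.]); return i["origin"],R.from_euler("xyz",i["attitude"]).as_matrix()@d
def onz(n,uv,z,info=None):
    o,d=ray(n,uv,info); return o+d*(z-o[2])/d[2]
def onplane(n,uv,p,nn,info=None):
    o,d=ray(n,uv,info); return o+d*((p-o)@nn)/(d@nn)
def proj(n,P,info=None):
    i=info or viewer.camera_info(n); c=R.from_euler("xyz",i["attitude"]).as_matrix().T@(np.asarray(P)-i["origin"]); u=i["camera_matrix"]@c; return u[:2]/u[2]
E
python3 - <<'E'
import cv2
a=cv2.imread("pics/scene0.png")[180:370,180:380]; cv2.imwrite("pics/sc_z.png",cv2.resize(a,None,fx=3,fy=3,interpolation=2)[:570])
a=cv2.imread("pics/side0.png")[90:230,215:375]; cv2.imwrite("pics/si_z.png",cv2.resize(a,None,fx=4,fy=4,interpolation=2))
E
```

```text
(no output)
```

View pics/sc_z.png

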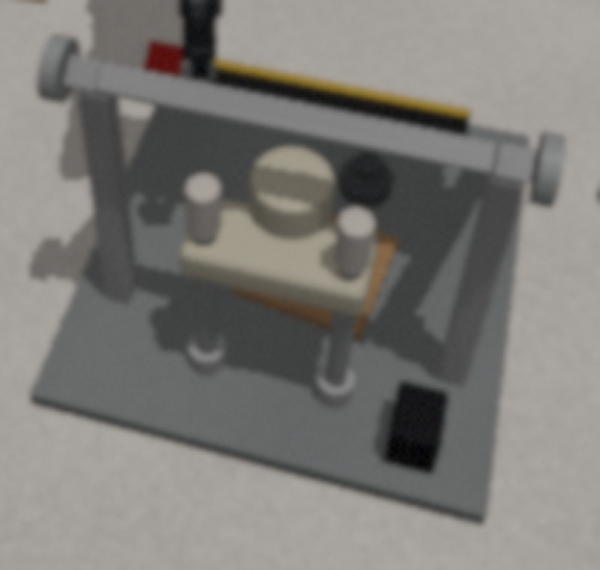

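View pics/si_z.png

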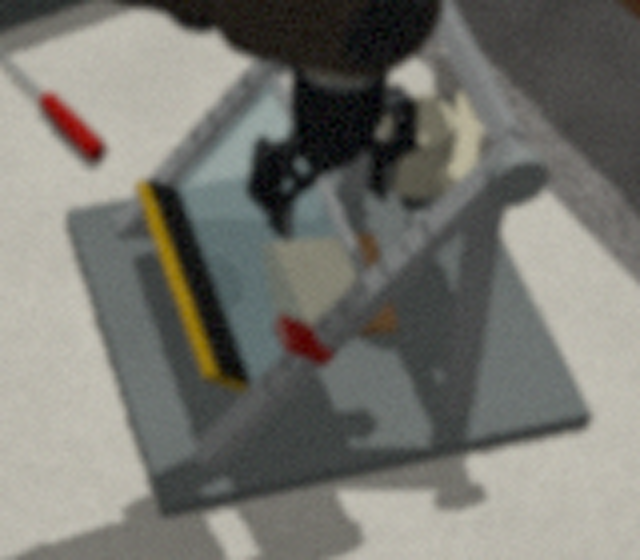

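Run:
```python
from h import *
for n,uv in [("side",(232.2,143)),("side",(255.5,215)),("side",(362,194)),("scene",(191,312.5)),("scene",(340,351.5)),("scene",(355.3,224.5))]:
    print(n,uv,onz(n,uv,.02).round(4))
```

```text
side (232.2, 143) [0.5348 0.3116 0.02  ]
side (255.5, 215) [ 0.4437 -0.0436  0.02  ]
side (362, 194) [ 0.8199 -0.1492  0.02  ]
scene (191, 312.5) [ 0.8324 -0.1337  0.02  ]
scene (340, 351.5) [0.9208 0.2239 0.02  ]
scene (355.3, 224.5) [0.5355 0.323  0.02  ]
```

Run:
```python
import cv2
a=cv2.imread("pics/wrist0.png")[150:290,110:270]; cv2.imwrite("pics/w_z.png",cv2.resize(a,None,fx=4,fy=4,interpolation=2))
a=cv2.imread("pics/side0.png")[130:190,245:305]; cv2.imwrite("pics/si_z2.png",cv2.resize(a,None,fx=9,fy=9,interpolation=2))
```

```text
(no output)
```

View pics/w_z.png

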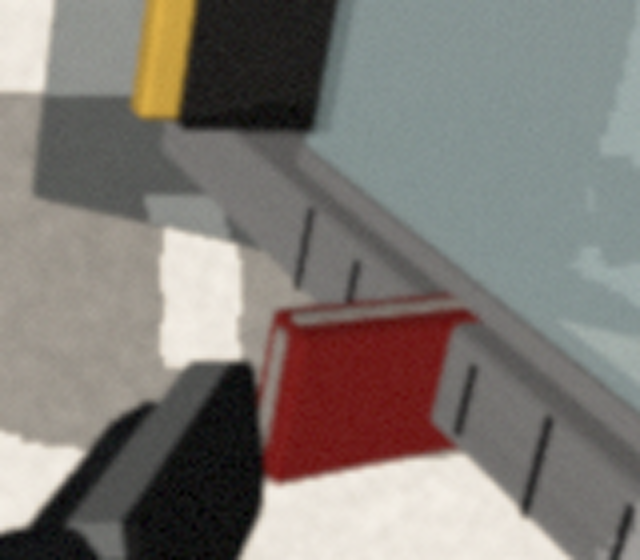

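View pics/si_z2.png

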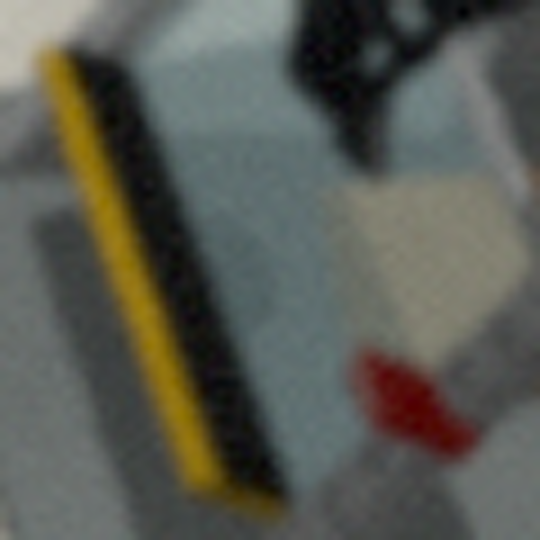

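Request:
drive_tool:
  plan:
    - [[-0.2, 0, 0], [0, 0, 0]]
    - [[-0.2, 0, 0], [0, 0, 0]]
    - [[-0.2, 0, 0], [0, 0, 0]]
    - [[-0.2, 0, 0], [0, 0, 0]]
  claw: 0

```text
clock: 0.55
position: [0.6237, 0.0001, 0.4273]
tcp_rot: [-1.677, 1.553, 3.035]
ft_force: [1.5, -0.3, -0.8]
grip_width: 0.0283
```

Run:
```python
from h import *
import cv2
s=telemetry.state(); print(R.from_euler("xyz",s["tcp_rot"]).as_matrix().round(3), s["q"].round(3))
print(viewer.camera_info("wrist"))
cv2.imwrite("pics/w1.png",viewer.camera("wrist")[:,:,::-1])
```

```text
[[-0.018  1.    -0.   ]
 [ 0.002 -0.    -1.   ]
 [-1.    -0.018 -0.002]] [-0.106  0.377  1.235  0.     1.548 -0.106]
{'camera_matrix': array([[284.75484393,   0.        , 258.73779973],
       [  0.        , 284.75484393, 191.31064979],
       [  0.        ,   0.        ,   1.        ]]), 'origin': array([0.62590209, 0.07322182, 0.56984662]), 'attitude': array([2.85055810e+00, 1.75528752e-02, 3.75991247e-04])}
```

View pics/w1.png

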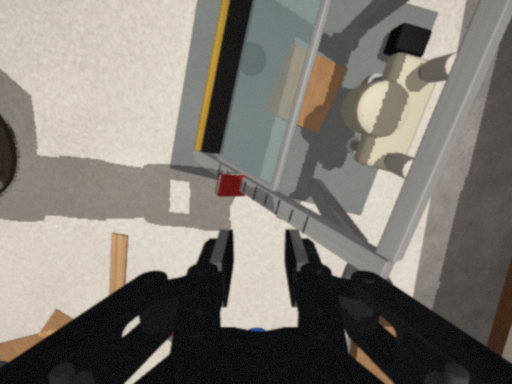

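```bash
cat >> h.py <<'E'
W0=dict(viewer.camera_info("wrist")); W0["origin"]=np.array([0.6245981 , 0.07345163, 0.37320637]); W0["attitude"]=np.array([2.84878879e+00, 9.25617288e-04, 5.36753762e-04])
def tri(rs):
    A=np.zeros((3,3));b=np.zeros(3)
    for o,d in rs:
        d=d/np.linalg.norm(d);M=np.eye(3)-np.outer(d,d);A+=M;b+=M@o
    p=np.linalg.solve(A,b); return p,[np.linalg.norm(np.cross(p-o,d/np.linalg.norm(d))) for o,d in rs]
C=np.array([.6815,.089,0]); YAW=-.248
RS=R.from_euler("z",YAW).as_matrix()
def st(p): return RS.T@(np.asarray(p)-C)
E
python3 - <<'E'
from h import *
for nm,a,b in [("lip-y",(143.2,178.7),(266.1,184.4)),("clip",(180.7,230.5),(285.2,169.8))]:
    p,e=tri([ray("wrist",a,W0),ray("side",b)]); print(nm,p.round(4),np.round(e,4),"st",st(p).round(4))
print(st([.6237,0,.4]))
E
```

```text
lip-y [0.5105 0.0026 0.0979] [0.0015 0.0015] st [-0.1446 -0.1258  0.0979]
clip [ 0.5661 -0.0235  0.1665] [0.004 0.004] st [-0.0843 -0.1374  0.1665]
[-0.03418518 -0.10046498  0.4       ]
```

Request:
drive_tool:
  plan:
    - [[0, -0.2, 0], [0, 0, 0]]
    - [[0, -0.2, 0], [0, 0, 0]]
    - [[0, -0.2, 0], [0, 0, 0]]
    - [[0, -0.2, -0.1], [0, 0, 0]]
    - [[0, 0, -0.1], [0, 0, 0]]

```text
clock: 1.1
position: [0.4269, 0.0458, 0.4365]
tcp_rot: [-1.6, 1.566, 3.109]
ft_force: [1.1, -0.4, 0.3]
grip_width: -0.0001
```

Request:
drive_tool:
  plan:
    - [[0, 0, -0.1], [0, 0, 1]]
    - [[0, 0, -0.1], [0, 0, 1]]
    - [[0, 0, 0], [0, 0, 1]]
    - [[0, 0, 0], [0, 0, 1]]
    - [[0, 0, 0], [0, 0, 1]]
    - [[0, 0, 0], [0, 0, 1]]
    - [[0, 0, 0], [0, 0, 1]]
    - [[0, 0, 0], [0, 0, 1]]

```text
clock: 1.9
position: [0.4249, 0.0996, 0.4385]
tcp_rot: [1.575, 0.595, 0.001]
ft_force: [0.3, -1.1, 0.8]
grip_width: -0.0001
```

Run:
```python
from h import *
s=telemetry.state(); print(R.from_euler("xyz",s["tcp_rot"]).as_matrix().round(3), s["q"].round(3),s["position"])
```

```text
[[ 0.828  0.56  -0.001]
 [ 0.001 -0.004 -1.   ]
 [-0.56   0.828 -0.004]] [ 0.152 -0.248  2.176 -0.481  0.272  0.555] [0.42493931 0.09959883 0.43849053]
```

```bash
cat >> h.py <<'E'
def rel(target, yaw=None):
    s=telemetry.state(); M=R.from_euler("xyz",s["tcp_rot"]).as_matrix()
    print("q",s["q"].round(3),"st",st(s["position"]).round(4),"tool axes in st\n",(RS.T@M).round(3))
    print("shift tool /0.25:",(M.T@(np.asarray(target)-s["position"])/.25).round(3))
def S(x,y,z): return C+RS@np.array([x,y,z])
E
python3 -c "
from h import *
rel(S(-.30,0,.15))"
```

```text
q [ 0.152 -0.248  2.176 -0.481  0.272  0.555] st [-0.2513 -0.0527  0.4385] tool axes in st
 [[ 0.803  0.544  0.244]
 [ 0.204  0.134 -0.97 ]
 [-0.56   0.828 -0.004]]
shift tool /0.25: [ 0.533 -1.034 -0.248]
```

Request:
drive_tool:
  plan:
    - [[0, 0, 0], [0.56, -0.83, 0]]
    - [[0, 0, 0], [0.56, -0.83, 0]]

```text
clock: 2.1
position: [0.4213, 0.1, 0.4317]
tcp_rot: [1.574, 0.624, -0.114]
ft_force: [-1.2, -0.8, -0.2]
grip_width: -0.0001
```

```bash
python3 -c "
from h import *
rel(S(-.30,0,.15))"
```

```text
q [ 0.252 -0.22   2.16  -0.819  0.409  0.999] st [-0.2549 -0.0532  0.4317] tool axes in st
 [[ 0.804  0.58   0.132]
 [ 0.108  0.075 -0.991]
 [-0.585  0.811 -0.002]]
shift tool /0.25: [ 0.537 -1.003 -0.232]
```

Request:
drive_tool:
  plan:
    - [[0.09, -0.16, -0.04], [0, 0, 0]]
    - [[0.09, -0.16, -0.04], [0, 0, 0]]
    - [[0.09, -0.16, -0.04], [0, 0, 0]]
    - [[0.09, -0.16, -0.04], [0, 0, 0]]

```text
clock: 2.5
position: [0.3986, 0.1219, 0.3358]
tcp_rot: [1.6, 0.724, -0.084]
ft_force: [0.8, -0.4, 1.2]
grip_width: 0.0003
```

```bash
python3 -c "
from h import *
rel(S(-.30,0,.15))"
```

```text
q [ 0.318 -0.116  2.309 -1.135  0.33   1.417] st [-0.2823 -0.0376  0.3358] tool axes in st
 [[ 0.739  0.658  0.144]
 [ 0.122  0.079 -0.989]
 [-0.663  0.749 -0.022]]
shift tool /0.25: [ 0.459 -0.591 -0.143]
```

```bash
cat > kin.py <<'E'
import numpy as np
from scipy.optimize import least_squares
from scipy.spatial.transform import Rotation as R
D=[([-.10559,.49158,1.55944,0,1.0917,-.10558],[.62478,.00005,.23072],[-1.67851267,1.56966388,3.033867]),
([-.106,.377,1.235,0,1.548,-.106],[.6237,.0001,.4273],[-1.677,1.553,3.035]),
([.152,-.248,2.176,-.481,.272,.555],[.42494,.0996,.43849],[1.575,.595,.001]),
([.252,-.22,2.16,-.819,.409,.999],[.4213,.1,.4317],[1.574,.624,-.114]),
([.318,-.116,2.309,-1.135,.33,1.417],[.3986,.1219,.3358],[1.6,.724,-.084])]
def Rz(a):return R.from_euler("z",a).as_matrix()
def Ry(a):return R.from_euler("y",a).as_matrix()
def fk(q,p,s4=1,s6=1):
    a,off,d1,L1,e,L2,Lt,g=p[:8]
    A=Rz(q[0]); x=A@np.array([a,off,d1])
    A=A@Ry(q[1]); x=x+A@np.array([0,0,L1])
    A=A@Ry(q[2]); x=x+A@np.array([e,0,L2])
    A=A@Rz(s4*q[3])@Ry(q[4]); x=x+A@np.array([g,0,Lt])
    A=A@Rz(s6*q[5])
    # flange->tool: tool x = flange z ; 
    return x,A
if __name__=="__main__":
  for s4 in(1,-1):
    def f(p): return np.concatenate([fk(q,p,s4)[0]-x for q,x,_ in D])
    r=least_squares(f,[0,.07,.3,.4,0,.35,.3,0],x_scale=.1); print(s4,r.x.round(4),np.abs(r.fun).max())
    for s6 in (1,-1):
      Ms=[fk(q,r.x,s4,s6)[1].T@R.from_euler("xyz",e).as_matrix() for q,x,e in D]
      print(s6,[m.round(2).tolist() for m in Ms[:1]],[np.abs(m-Ms[0]).max().round(3) for m in Ms])
E
python3 kin.py
```

```text
1 [-3.000e-04  6.600e-02  1.968e-01  5.866e-01  4.300e-02  4.114e-01
  2.551e-01  0.000e+00] 0.00015312790024524237
1 [[[0.0, -1.0, -0.0], [0.0, 0.0, -1.0], [1.0, 0.0, 0.0]]] [np.float64(0.0), np.float64(0.001), np.float64(0.001), np.float64(0.001), np.float64(0.001)]
-1 [[[0.0, -0.98, -0.21], [0.0, 0.21, -0.98], [1.0, 0.0, 0.0]]] [np.float64(0.0), np.float64(0.001), np.float64(1.105), np.float64(1.393), np.float64(1.931)]
-1 [ 0.0353  0.06    0.2187  0.3516 -0.0021  0.3413  0.1171 -0.1185] 0.0265725160256039
1 [[[0.0, -1.0, -0.0], [0.0, 0.0, -1.0], [1.0, 0.0, 0.0]]] [np.float64(0.0), np.float64(0.001), np.float64(0.804), np.float64(1.017), np.float64(1.639)]
-1 [[[0.0, -0.98, -0.21], [0.0, 0.21, -0.98], [1.0, 0.0, 0.0]]] [np.float64(0.0), np.float64(0.001), np.float64(0.384), np.float64(0.605), np.float64(0.731)]
```

```bash
cat > ik.py <<'E'
from h import *
from kin import Rz,Ry
def ik(tip,d,roll=None):
    off,d1,L1,e,L2,Lt=.066,.1968,.5866,.043,.4114,.2551
    w=np.asarray(tip)-Lt*np.asarray(d); rho=np.hypot(w[0],w[1]); q1=np.arctan2(w[1],w[0])-np.arcsin(off/rho)
    r=np.sqrt(rho**2-off**2); z=w[2]-d1; B=np.hypot(e,L2); be=np.arctan2(e,L2)
    c=(r*r+z*z-L1**2-B**2)/(2*L1*B)
    if abs(c)>1: return None
    t=np.arccos(c); q3=t-be; q2=np.arctan2(r,z)-np.arctan2(B*np.sin(t),L1+B*np.cos(t))
    v=(Rz(q1)@Ry(q2+q3)).T@d; q5=np.arccos(v[2]); q4=np.arctan2(v[1],v[0])
    if q4<-1.13: q4+=2*np.pi
    return np.array([q1,q2,q3,q4,q5])
def dirv(yaw,pitch): # pitch down
    return np.array([np.cos(pitch)*np.cos(yaw),np.cos(pitch)*np.sin(yaw),-np.sin(pitch)])
E
python3 - <<'E'
from ik import *
for P in (20,30,40,50):
  for yaw in (-.25,-.1,0.1,.25,.4,.6,.8):
    out=[]
    for s in(-.03,.1):
        tip=S(-.132+.643*s,0,.069+.766*s); q=ik(tip,dirv(yaw,np.radians(P))); out.append(None if q is None else q.round(2).tolist())
    print(P,yaw,out)
E
```

```text
20 -0.25 [[0.36, 0.98, 2.4, 3.72, 1.42], [0.25, 0.7, 2.25, 3.68, 1.06]]
20 -0.1 [[0.27, 1.01, 2.45, 3.49, 1.52], [0.16, 0.7, 2.3, 3.42, 1.08]]
20 0.1 [[0.12, 1.03, 2.5, 3.16, 1.62], [0.04, 0.7, 2.33, 3.08, 1.11]]
20 0.25 [[0.0, 1.04, 2.51, 2.91, 1.62], [-0.05, 0.7, 2.33, 2.83, 1.11]]
20 0.4 [[-0.11, 1.03, 2.5, 2.67, 1.56], [-0.14, 0.7, 2.31, 2.57, 1.11]]
20 0.6 [[-0.22, 1.0, 2.44, 2.37, 1.43], [-0.23, 0.7, 2.25, 2.25, 1.1]]
20 0.8 [[-0.3, 0.97, 2.36, 2.09, 1.31], [-0.29, 0.71, 2.17, 1.95, 1.11]]
30 -0.25 [[0.33, 0.86, 2.38, 3.7, 1.13], [0.23, 0.61, 2.2, 3.75, 0.77]]
30 -0.1 [[0.25, 0.88, 2.43, 3.46, 1.2], [0.15, 0.6, 2.24, 3.46, 0.77]]
30 0.1 [[0.12, 0.89, 2.47, 3.16, 1.26], [0.04, 0.6, 2.27, 3.07, 0.78]]
30 0.25 [[0.02, 0.89, 2.48, 2.93, 1.27], [-0.04, 0.6, 2.27, 2.79, 0.79]]
30 0.4 [[-0.08, 0.89, 2.46, 2.71, 1.24], [-0.11, 0.6, 2.25, 2.51, 0.81]]
30 0.6 [[-0.18, 0.87, 2.42, 2.41, 1.15], [-0.2, 0.61, 2.2, 2.16, 0.84]]
30 0.8 [[-0.26, 0.85, 2.34, 2.11, 1.08], [-0.26, 0.63, 2.13, 1.84, 0.9]]
40 -0.25 [[0.3, 0.76, 2.33, 3.71, 0.83], [0.2, 0.55, 2.14, 3.93, 0.49]]
40 -0.1 [[0.23, 0.76, 
[... 213 characters left out ...]
.76, 2.4, 2.71, 0.9], [-0.08, 0.54, 2.18, 2.34, 0.52]]
40 0.6 [[-0.14, 0.76, 2.36, 2.4, 0.86], [-0.16, 0.55, 2.13, 1.96, 0.6]]
40 0.8 [[-0.2, 0.76, 2.3, 2.08, 0.83], [-0.21, 0.57, 2.07, 1.64, 0.71]]
50 -0.25 [[0.26, 0.68, 2.27, 3.8, 0.53], [0.17, 0.51, 2.05, 4.45, 0.28]]
50 -0.1 [[0.2, 0.68, 2.3, 3.52, 0.54], [0.12, 0.5, 2.08, 4.0, 0.19]]
50 0.1 [[0.12, 0.67, 2.33, 3.16, 0.56], [0.05, 0.49, 2.1, 2.93, 0.15]]
50 0.25 [[0.05, 0.67, 2.33, 2.9, 0.56], [-0.0, 0.49, 2.1, 2.24, 0.21]]
50 0.4 [[-0.01, 0.68, 2.32, 2.65, 0.57], [-0.05, 0.5, 2.08, 1.86, 0.3]]
50 0.6 [[-0.08, 0.68, 2.29, 2.3, 0.57], [-0.11, 0.51, 2.05, 1.54, 0.43]]
50 0.8 [[-0.14, 0.68, 2.24, 1.95, 0.59], [-0.16, 0.53, 2.0, 1.32, 0.57]]
```

```bash
cat >> ik.py <<'E'
F=np.array([[0,-1,0],[0,0,-1],[1,0,0.]])
def ikf(tip,rpy):
    M=R.from_euler("xyz",rpy).as_matrix(); q=ik(tip,M[:,0])
    if q is None: return None
    A=Rz(q[0])@Ry(q[1]+q[2])@Rz(q[3])@Ry(q[4]); G=A.T@M@F.T
    return np.append(q,np.arctan2(G[1,0],G[0,0]))
E
python3 - <<'E'
from ik import *
s=telemetry.state(); print(s["q"].round(3), ikf(s["position"],s["tcp_rot"]).round(3))
d=np.radians
for nm,p,rpy in [("A'",(.40,.12,.336),(1.6,.724,0)),
 ("B",(.42,.12,.34),(1.6,.95,.1)),("B2",(.42,.12,.34),(1.6,.95,.3)),("C",(.42,.12,.34),(1.6,.9,.5)),("C2",(.42,.12,.34),(1.6,.75,.7)),("C3",(.42,.12,.34),(1.6,.6,.8)),("D",(.42,.12,.34),(1.6,.5,.6)),("D2",(.40,.14,.3),(1.6,.5,.4)),("D3",(.40,.15,.2),(1.6,.5,.2)),("E",S(-.3,0,.1),(1.6,.5,0)),("E1",S(-.3,0,.1),(.8,.5,0)),("E2",S(-.3,0,.1),(0,.5,0)),("E3",S(-.3,0,.1),(3,.5,0))]:
    q=ikf(p,rpy); print(nm, None if q is None else q.round(2))
E
```

```text
[ 0.318 -0.116  2.309 -1.135  0.33   1.417] [ 0.318 -0.117  2.309  5.151  0.329  1.414]
A' [ 0.24 -0.14  2.32 -0.99  0.22  1.17]
B [ 0.14 -0.1   2.16 -0.05  0.46  0.11]
B2 [ 0.04 -0.1   2.17  0.32  0.5  -0.47]
C [-0.08 -0.1   2.19  0.68  0.58 -1.04]
C2 [-0.24 -0.08  2.25  1.08  0.74 -1.66]
C3 [-0.36 -0.03  2.31  1.29  0.9  -2.02]
D [-0.31 -0.06  2.41  1.62  0.77 -2.17]
D2 [-0.07 -0.02  2.55  2.31  0.57 -2.61]
D3 [ 0.21  0.41  2.71  3.15  1.05 -3.11]
E [ 0.49  0.9   2.74  3.56  1.52 -2.89]
E1 [0.49 0.9  2.74 3.56 1.52 2.6 ]
E2 [0.49 0.9  2.74 3.56 1.52 1.8 ]
E3 [ 0.49  0.9   2.74  3.56  1.52 -1.49]
```

```bash
cat >> ik.py <<'E'
def to(p,rpy,qp=True):
    s=telemetry.state(); M=R.from_euler("xyz",s["tcp_rot"]).as_matrix()
    print("now",s["clock"],s["position"].round(4),s["tcp_rot"].round(3),"q",s["q"].round(2),"st",st(s["position"]).round(4),"F",s["ft_force"].round(1))
    T=R.from_euler("xyz",rpy).as_matrix()
    print("shift/.25",(M.T@(np.asarray(p)-s["position"])/.25).round(3),"turn/.12",(R.from_matrix(M.T@T).as_rotvec()/.12).round(2))
    # path preview
    rv=R.from_matrix(M.T@T).as_rotvec(); prev=s["q"]
    for k in np.linspace(0,1,9)[1:]:
        q=ikf(s["position"]+k*(np.asarray(p)-s["position"]),(R.from_matrix(M)*R.from_rotvec(k*rv)).as_euler("xyz"))
        if q is None: print("unreach");continue
        print("   ",q.round(2))
E
python3 -c "
from ik import *
to((.42,.12,.34),(1.6,.95,.1))"
```

```text
now 2.5 [0.3986 0.1219 0.3358] [ 1.6    0.724 -0.084] q [ 0.32 -0.12  2.31 -1.13  0.33  1.42] st [-0.2823 -0.0376  0.3358] F [ 0.8 -0.4  1.2]
shift/.25 [ 0.053  0.069 -0.002] turn/.12 [-1.14  0.98 -1.9 ]
    [ 0.29 -0.12  2.29 -0.97  0.31  1.22]
    [ 0.27 -0.12  2.28 -0.79  0.31  1.01]
    [ 0.24 -0.12  2.26 -0.62  0.31  0.81]
    [ 0.22 -0.12  2.24 -0.46  0.33  0.62]
    [ 0.2  -0.11  2.22 -0.32  0.35  0.46]
    [ 0.18 -0.11  2.2  -0.21  0.38  0.32]
    [ 0.16 -0.1   2.18 -0.12  0.42  0.21]
    [ 0.14 -0.1   2.16 -0.05  0.46  0.11]
```

Request:
drive_tool:
  plan:
    - [[0.007, 0.009, 0], [-0.14, 0.12, -0.24]]
    - [[0.007, 0.009, 0], [-0.14, 0.12, -0.24]]
    - [[0.007, 0.009, 0], [-0.14, 0.12, -0.24]]
    - [[0.007, 0.009, 0], [-0.14, 0.12, -0.24]]
    - [[0.007, 0.009, 0], [-0.14, 0.12, -0.24]]
    - [[0.007, 0.009, 0], [-0.14, 0.12, -0.24]]
    - [[0.007, 0.009, 0], [-0.14, 0.12, -0.24]]
    - [[0.007, 0.009, 0], [-0.14, 0.12, -0.24]]

```text
clock: 3.3
position: [0.4207, 0.1217, 0.3355]
tcp_rot: [1.563, 0.965, 0.101]
ft_force: [-0.6, 0.2, 0.0]
grip_width: -0.0005
```

```bash
python3 -c "
from ik import *
to((.42,.12,.34),(1.9,.85,.6))"
```

```text
now 3.3 [0.4207 0.1217 0.3355] [1.563 0.965 0.101] q [ 0.15 -0.09  2.16 -0.06  0.46  0.08] st [-0.2608 -0.0323  0.3355] F [-0.6  0.2  0. ]
shift/.25 [-0.017  0.007  0.006] turn/.12 [-0.5   2.66  0.51]
    [ 0.11 -0.09  2.17  0.08  0.45 -0.08]
    [ 0.07 -0.1   2.18  0.22  0.46 -0.24]
    [ 0.03 -0.1   2.18  0.36  0.47 -0.4 ]
    [-0.   -0.1   2.19  0.48  0.49 -0.56]
    [-0.04 -0.1   2.19  0.6   0.52 -0.69]
    [-0.08 -0.1   2.2   0.7   0.55 -0.82]
    [-0.11 -0.1   2.2   0.78  0.6  -0.92]
    [-0.15 -0.1   2.21  0.85  0.64 -1.02]
```

Request:
drive_tool:
  plan:
    - [[0, 0, 0], [-0.06, 0.33, 0.06]]
    - [[0, 0, 0], [-0.06, 0.33, 0.06]]
    - [[0, 0, 0], [-0.06, 0.33, 0.06]]
    - [[0, 0, 0], [-0.06, 0.33, 0.06]]
    - [[0, 0, 0], [-0.06, 0.33, 0.06]]
    - [[0, 0, 0], [-0.06, 0.33, 0.06]]
    - [[0, 0, 0], [-0.06, 0.33, 0.06]]
    - [[0, 0, 0], [-0.06, 0.33, 0.06]]

```text
clock: 4.1
position: [0.4219, 0.1209, 0.3368]
tcp_rot: [1.871, 0.852, 0.612]
ft_force: [-0.9, -0.0, -0.4]
grip_width: 0.0
```

```bash
python3 -c "
from ik import *
to((.42,.12,.34),(2.4,.5,.6))"
```

```text
now 4.1 [0.4219 0.1209 0.3368] [1.871 0.852 0.612] q [-0.15 -0.08  2.21  0.86  0.64 -1.07] st [-0.2594 -0.0328  0.3368] F [-0.9 -0.  -0.4]
shift/.25 [-0.015  0.002 -0.002] turn/.12 [4.42 1.52 2.55]
    [-0.18 -0.09  2.23  0.96  0.65 -1.12]
    [-0.2  -0.09  2.26  1.06  0.66 -1.16]
    [-0.23 -0.09  2.28  1.16  0.67 -1.2 ]
    [-0.25 -0.08  2.31  1.26  0.69 -1.24]
    [-0.27 -0.08  2.33  1.35  0.7  -1.28]
    [-0.28 -0.08  2.36  1.44  0.72 -1.31]
    [-0.3  -0.07  2.39  1.53  0.74 -1.34]
    [-0.31 -0.06  2.41  1.62  0.77 -1.37]
```

Request:
drive_tool:
  plan:
    - [[0, 0, 0], [0.55, 0.19, 0.32]]
    - [[0, 0, 0], [0.55, 0.19, 0.32]]
    - [[0, 0, 0], [0.55, 0.19, 0.32]]
    - [[0, 0, 0], [0.55, 0.19, 0.32]]
    - [[0, 0, 0], [0.55, 0.19, 0.32]]
    - [[0, 0, 0], [0.55, 0.19, 0.32]]
    - [[0, 0, 0], [0.55, 0.19, 0.32]]
    - [[0, 0, 0], [0.55, 0.19, 0.32]]

```text
clock: 4.9
position: [0.4227, 0.1185, 0.3373]
tcp_rot: [2.38, 0.488, 0.598]
ft_force: [0.3, 0.7, 0.8]
grip_width: -0.0
```

```bash
python3 -c "
from ik import *
to((.43,.13,.2),(2.9,.5,.2))"
```

```text
now 4.9 [0.4227 0.1185 0.3373] [2.38  0.488 0.598] q [-0.32 -0.05  2.42  1.66  0.78 -1.43] st [-0.2581 -0.0349  0.3373] F [0.3 0.7 0.8]
shift/.25 [ 0.302 -0.334  0.319] turn/.12 [ 5.87 -1.52  2.57]
    [-0.28 -0.01  2.47  1.83  0.74 -1.5 ]
    [-0.24  0.03  2.51  2.01  0.73 -1.59]
    [-0.19  0.08  2.55  2.22  0.73 -1.68]
    [-0.14  0.14  2.58  2.41  0.76 -1.76]
    [-0.08  0.2   2.61  2.6   0.81 -1.82]
    [-0.03  0.27  2.64  2.76  0.87 -1.84]
    [ 0.03  0.34  2.65  2.9   0.94 -1.84]
    [ 0.09  0.41  2.67  3.03  1.   -1.8 ]
```

Request:
drive_tool:
  plan:
    - [[0.025, -0.028, 0.027], [0.49, -0.13, 0.21]]
    - [[0.025, -0.028, 0.027], [0.49, -0.13, 0.21]]
    - [[0.025, -0.028, 0.027], [0.49, -0.13, 0.21]]
    - [[0.025, -0.03, 0.025], [0.49, -0.13, 0.21]]
    - [[0.025, -0.031, 0.023], [0.49, -0.13, 0.21]]
    - [[0.025, -0.032, 0.021], [0.49, -0.13, 0.21]]

```text
clock: 5.5
position: [0.4239, 0.1307, 0.268]
tcp_rot: [2.623, 0.474, 0.388]
ft_force: [1.2, 0.9, 0.6]
grip_width: -0.0002
```

```bash
python3 -c "
from ik import *
to((.43,.13,.2),(2.9,.5,.2))"
```

```text
now 5.5 [0.4239 0.1307 0.268 ] [2.623 0.474 0.388] q [-0.1   0.14  2.59  2.48  0.74 -1.81] st [-0.26   -0.0228  0.268 ] F [1.2 0.9 0.6]
shift/.25 [ 0.143 -0.105  0.207] turn/.12 [ 3.03 -0.71  1.21]
    [-0.08  0.17  2.6   2.56  0.77 -1.83]
    [-0.05  0.2   2.61  2.65  0.8  -1.85]
    [-0.03  0.24  2.63  2.72  0.83 -1.86]
    [-0.    0.27  2.64  2.79  0.87 -1.86]
    [ 0.02  0.3   2.65  2.86  0.9  -1.86]
    [ 0.04  0.34  2.65  2.92  0.94 -1.84]
    [ 0.07  0.37  2.66  2.98  0.97 -1.83]
    [ 0.09  0.41  2.67  3.03  1.   -1.8 ]
```

```bash
python3 -c "
from ik import *
to(S(-.22,0,.12),(3.14,.5,-.05))"
```

```text
now 5.5 [0.4239 0.1307 0.268 ] [2.623 0.474 0.388] q [-0.1   0.14  2.59  2.48  0.74 -1.81] st [-0.26   -0.0228  0.268 ] F [1.2 0.9 0.6]
shift/.25 [ 0.433 -0.201  0.396] turn/.12 [ 5.96 -1.05  3.12]
    [-0.04  0.22  2.61  2.68  0.82 -1.87]
    [ 0.02  0.31  2.63  2.85  0.91 -1.9 ]
    [ 0.09  0.39  2.64  3.    1.   -1.88]
    [ 0.14  0.47  2.65  3.12  1.08 -1.83]
    [ 0.2   0.54  2.64  3.23  1.14 -1.76]
    [ 0.25  0.6   2.62  3.33  1.18 -1.68]
    [ 0.29  0.66  2.6   3.42  1.2  -1.6 ]
    [ 0.33  0.7   2.57  3.5   1.2  -1.52]
```

Request:
drive_tool:
  plan:
    - [[0.043, -0.02, 0.04], [0.6, -0.1, 0.31]]
    - [[0.043, -0.02, 0.04], [0.6, -0.1, 0.31]]
    - [[0.043, -0.02, 0.04], [0.6, -0.1, 0.31]]
    - [[0.043, -0.02, 0.04], [0.6, -0.1, 0.31]]
    - [[0.043, -0.02, 0.04], [0.6, -0.1, 0.31]]
    - [[0.043, -0.02, 0.04], [0.6, -0.1, 0.31]]

```text
clock: 6.1
position: [0.4513, 0.1431, 0.1767]
tcp_rot: [2.923, 0.459, 0.116]
ft_force: [1.2, -0.6, 0.7]
grip_width: -0.0004
```

```bash
python3 -c "
from ik import *
to(S(-.22,0,.12),(3.14,.5,-.05))"
```

```text
now 6.1 [0.4513 0.1431 0.1767] [2.923 0.459 0.116] q [ 0.22  0.54  2.64  3.24  1.15 -1.78] st [-0.2364 -0.0041  0.1767] F [ 1.2 -0.6  0.7]
shift/.25 [ 0.161 -0.03   0.171] turn/.12 [ 2.44 -0.47  1.19]
    [ 0.23  0.57  2.63  3.28  1.17 -1.75]
    [ 0.25  0.59  2.63  3.31  1.18 -1.72]
    [ 0.27  0.61  2.62  3.35  1.19 -1.69]
    [ 0.28  0.63  2.61  3.38  1.2  -1.65]
    [ 0.29  0.65  2.6   3.41  1.2  -1.62]
    [ 0.31  0.67  2.59  3.44  1.2  -1.59]
    [ 0.32  0.69  2.58  3.47  1.2  -1.55]
    [ 0.33  0.7   2.57  3.5   1.2  -1.52]
```

Request:
drive_tool:
  plan:
    - [[0.032, -0.006, 0.034], [0.49, -0.09, 0.24]]
    - [[0.032, -0.006, 0.034], [0.49, -0.09, 0.24]]
    - [[0.032, -0.006, 0.034], [0.49, -0.09, 0.24]]
    - [[0.032, -0.006, 0.034], [0.49, -0.09, 0.24]]
    - [[0.032, -0.006, 0.034], [0.49, -0.09, 0.24]]

```text
clock: 6.6
position: [0.4691, 0.1483, 0.1157]
tcp_rot: [3.133, 0.499, -0.052]
ft_force: [0.0, 0.0, -0.3]
grip_width: 0.0
```

```bash
python3 -c "
from ik import *
import cv2
to(S(-.2,0,.05),(3.14,.5,-.24))
print(viewer.camera_info('wrist'))
for n in('wrist','side'): cv2.imwrite(f'pics/{n}2.png',viewer.camera(n)[:,:,::-1])
"
```

```text
now 6.6 [0.4691 0.1483 0.1157] [ 3.133  0.499 -0.052] q [ 0.35  0.72  2.57  3.52  1.2  -1.52] st [-0.2205  0.0053  0.1157] F [ 0.   0.  -0.3]
shift/.25 [0.193 0.035 0.195] turn/.12 [ 0.81 -0.01  1.38]
    [ 0.36  0.74  2.56  3.55  1.21 -1.51]
    [ 0.37  0.77  2.55  3.58  1.22 -1.5 ]
    [ 0.38  0.79  2.54  3.6   1.23 -1.48]
    [ 0.39  0.81  2.52  3.63  1.24 -1.47]
    [ 0.39  0.83  2.51  3.66  1.25 -1.46]
    [ 0.4   0.85  2.5   3.69  1.25 -1.45]
    [ 0.41  0.87  2.48  3.71  1.25 -1.44]
    [ 0.42  0.89  2.47  3.74  1.25 -1.43]
{'camera_matrix': array([[284.75484393,   0.        , 258.73779973],
       [  0.        , 284.75484393, 191.31064979],
       [  0.        ,   0.        ,   1.        ]]), 'origin': array([0.37872271, 0.15392651, 0.24802763]), 'attitude': array([-2.36121404, -0.00949556, -1.61752174])}
```

View pics/wrist2.png

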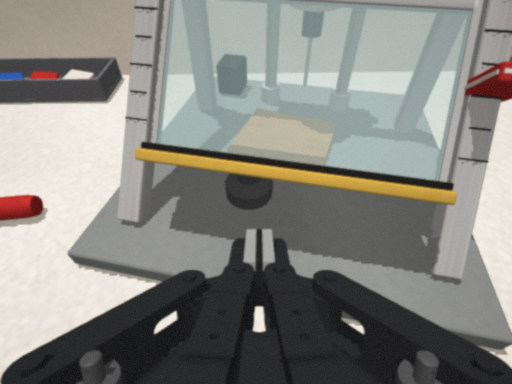

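View pics/side2.png

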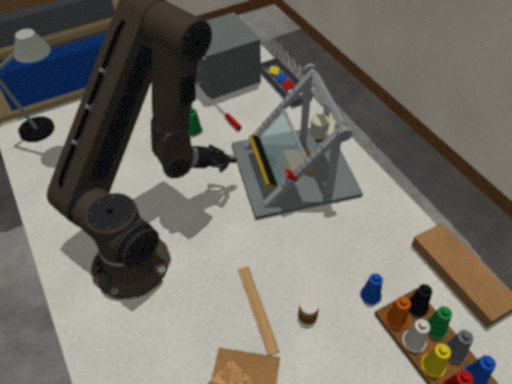

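Run:
```python
import cv2
im=cv2.imread("pics/wrist2.png")
a=im[50:210,400:512]; cv2.imwrite("pics/w2a.png",cv2.resize(a,None,fx=3.6,fy=3.6,interpolation=2))
a=im[130:220,120:280]; cv2.imwrite("pics/w2b.png",cv2.resize(a,None,fx=4,fy=4,interpolation=2))
a=cv2.imread("pics/side2.png")[125:195,240:320]; cv2.imwrite("pics/s2a.png",cv2.resize(a,None,fx=8,fy=8,interpolation=2))
```

```text
(no output)
```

View pics/w2a.png

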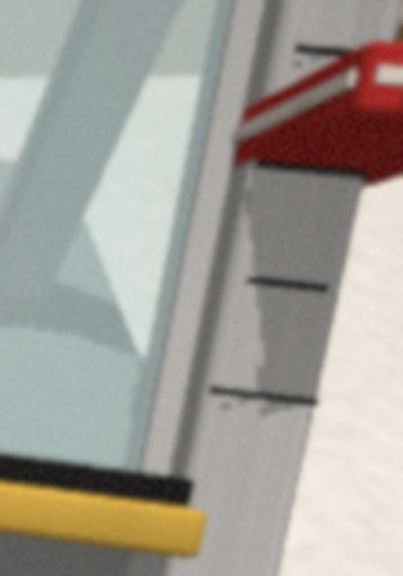

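View pics/w2b.png

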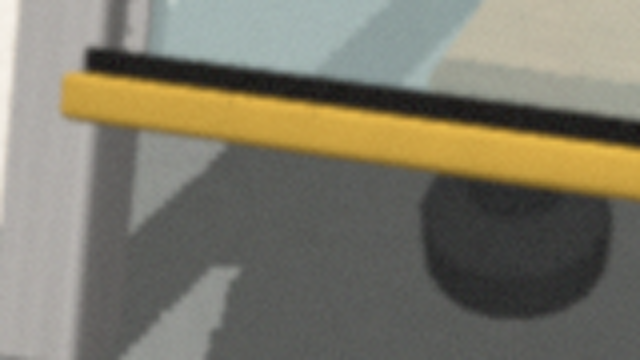

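View pics/s2a.png

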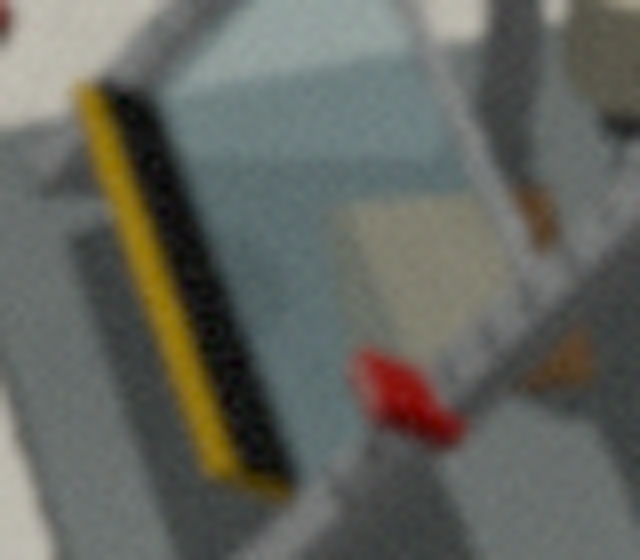

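```bash
cat >> h.py <<'E'
W2=dict(W0); W2["origin"]=np.array([0.37872271, 0.15392651, 0.24802763]); W2["attitude"]=np.array([-2.36121404, -0.00949556, -1.61752174])
E
python3 - <<'E'
from h import *
def P(nm,rs):
    p,e=tri(rs); print(nm,p.round(4),np.round(e,4),"st",st(p).round(4)); return p
a=P("lip-y bottom",[ray("wrist",(143.2,178.7),W0),ray("wrist",(455,204.2),W2),ray("side",(266.1,184.4))])
b=P("lip+y bottom",[ray("wrist",(135.5,159.2),W2),ray("side",(249.8,136.3))])
c=P("clip w0w2",[ray("wrist",(180.7,230.5),W0),ray("wrist",(499.4,70.6),W2)])
print(b-a,np.linalg.norm(b-a),"yaw",np.arctan2(-(b-a)[0],(b-a)[1]))
print("s along travel", (RS.T@(c-a))@np.array([.643,0,.766]), (RS.T@(c-a)))
print("weight front",st(onz("wrist",(120+515/4,130+318/4),.02,W2)))
E
```

```text
lip-y bottom [0.5105 0.0031 0.0967] [0.0017 0.0009 0.0018] st [-0.1447 -0.1252  0.0967]
lip+y bottom [0.5829 0.2522 0.0849] [0.0016 0.0016] st [-0.1357  0.134   0.0849]
clip w0w2 [ 0.5642 -0.019   0.1704] [0.0006 0.0006] st [-0.0872 -0.1335  0.1704]
[ 0.07239303  0.24905632 -0.01173813] 0.2596297084733642 yaw -0.28287471832605715
s along travel 0.0934524155239925 [ 0.05751702 -0.00825526  0.07371928]
weight front [-0.11659706  0.03655774  0.02      ]
```

```bash
python3 -c "
from ik import *
to(S(-.2,-.02,.055),(3.14,.5,-.25))
"
```

```text
now 6.7 [0.4693 0.1488 0.1155] [ 3.132  0.5   -0.05 ] q [ 0.35  0.72  2.56  3.52  1.2  -1.52] st [-0.2204  0.0059  0.1155] F [-0.3  0.4 -0.1]
shift/.25 [0.168 0.116 0.185] turn/.12 [ 0.86 -0.01  1.46]
    [ 0.35  0.74  2.56  3.54  1.22 -1.51]
    [ 0.36  0.77  2.55  3.56  1.23 -1.5 ]
    [ 0.36  0.79  2.55  3.59  1.25 -1.48]
    [ 0.36  0.81  2.54  3.61  1.26 -1.47]
    [ 0.37  0.83  2.53  3.63  1.27 -1.46]
    [ 0.37  0.85  2.52  3.66  1.27 -1.44]
    [ 0.37  0.87  2.52  3.68  1.28 -1.43]
    [ 0.37  0.89  2.51  3.7   1.29 -1.42]
```

Request:
drive_tool:
  plan:
    - [[0.033, 0.023, 0.037], [0.17, 0, 0.29]]
    - [[0.033, 0.023, 0.037], [0.17, 0, 0.29]]
    - [[0.033, 0.023, 0.037], [0.17, 0, 0.29]]
    - [[0.033, 0.023, 0.037], [0.17, 0, 0.29]]
    - [[0.033, 0.023, 0.037], [0.17, 0, 0.29]]

```text
clock: 7.2
position: [0.4806, 0.118, 0.057]
tcp_rot: [3.126, 0.493, -0.243]
ft_force: [0.5, 0.0, -0.9]
grip_width: 0.0002
```

```bash
python3 -c "
from ik import *
to(S(-.15,-.02,.055),(3.14,.5,-.25))
"
```

```text
now 7.2 [0.4806 0.118  0.057 ] [ 3.126  0.493 -0.243] q [ 0.37  0.9   2.52  3.69  1.31 -1.42] st [-0.2019 -0.0212  0.057 ] F [ 0.5  0.  -0.9]
shift/.25 [ 0.187 -0.003 -0.091] turn/.12 [ 0.14 -0.06  0.05]
    [ 0.36  0.89  2.5   3.69  1.29 -1.44]
    [ 0.35  0.89  2.49  3.68  1.28 -1.45]
    [ 0.34  0.88  2.48  3.67  1.26 -1.46]
    [ 0.33  0.88  2.47  3.67  1.25 -1.47]
    [ 0.32  0.87  2.45  3.66  1.23 -1.47]
    [ 0.31  0.87  2.44  3.66  1.22 -1.48]
    [ 0.3   0.86  2.43  3.65  1.2  -1.49]
    [ 0.29  0.86  2.41  3.65  1.19 -1.5 ]
```

Request:
drive_tool:
  plan:
    - [[0.047, 0, -0.023], [0, 0, 0]]
    - [[0.047, 0, -0.023], [0, 0, 0]]
    - [[0.047, 0, -0.023], [0, 0, 0]]
    - [[0.047, 0, -0.023], [0, 0, 0]]

```text
clock: 7.6
position: [0.5353, 0.1055, 0.0558]
tcp_rot: [3.118, 0.494, -0.237]
ft_force: [-0.9, -0.5, -0.2]
grip_width: -0.0001
```

```bash
python3 -c "
from ik import *
import cv2
to(S(-.15+.09*.643,-.02,.055+.09*.766),(3.14,.5,-.25))
for n in('wrist','side'): cv2.imwrite(f'pics/{n}3.png',viewer.camera(n)[:,:,::-1])
"
```

```text
now 7.6 [0.5353 0.1055 0.0558] [ 3.118  0.494 -0.237] q [ 0.28  0.86  2.41  3.63  1.19 -1.52] st [-0.1458 -0.0199  0.0558] F [-0.9 -0.5 -0.2]
shift/.25 [ 0.06   0.011 -0.342] turn/.12 [ 0.23 -0.05  0.09]
    [ 0.27  0.83  2.4   3.63  1.16 -1.54]
    [ 0.26  0.81  2.39  3.63  1.12 -1.56]
    [ 0.25  0.78  2.37  3.63  1.09 -1.58]
    [ 0.24  0.76  2.36  3.63  1.05 -1.6 ]
    [ 0.23  0.73  2.34  3.64  1.01 -1.62]
    [ 0.23  0.71  2.33  3.65  0.98 -1.64]
    [ 0.22  0.69  2.31  3.65  0.95 -1.65]
    [ 0.21  0.66  2.3   3.66  0.91 -1.67]
```

View pics/wrist3.png

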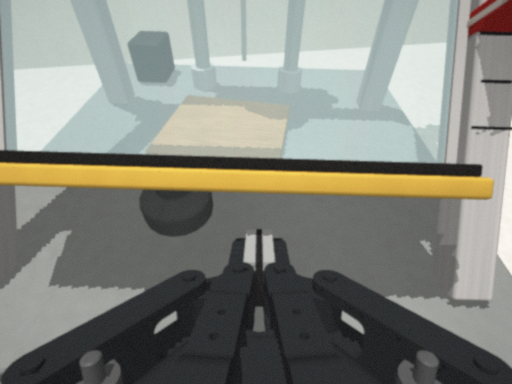

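Request:
drive_tool:
  plan:
    - [[0.009, 0, -0.039], [0, 0, 0]]
    - [[0.009, 0, -0.039], [0, 0, 0]]
    - [[0, 0, 0], [0, 0, 0]]

```text
clock: 8.0
position: [0.5489, 0.1017, 0.0724]
tcp_rot: [3.12, 0.492, -0.239]
ft_force: [-1.1, -0.1, 0.6]
grip_width: 0.0001
```

```bash
python3 -c "
from ik import *
import cv2
to(S(-.13+.09*.643,-.02,.07+.09*.766),(3.14,.5,-.25))
for n in('wrist',): cv2.imwrite(f'pics/{n}4.png',viewer.camera(n)[:,:,::-1])
" | head -2
```

```text
now 8.0 [0.5489 0.1017 0.0724] [ 3.12   0.492 -0.239] q [ 0.26  0.81  2.39  3.62  1.13 -1.56] st [-0.1317 -0.0202  0.0724] F [-1.1 -0.1  0.6]
shift/.25 [ 0.084  0.009 -0.347] turn/.12 [ 0.21 -0.07  0.08]
```

View pics/wrist4.png

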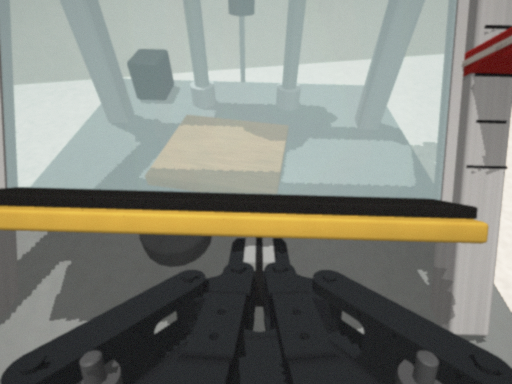

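Request:
drive_tool:
  plan:
    - [[0.004, 0, -0.016], [0, 0, 0]]
    - [[0.004, 0, -0.016], [0, 0, 0]]
    - [[0.004, 0, -0.016], [0, 0, 0]]
    - [[0, 0, 0], [0, 0, 0]]

```text
clock: 8.45
position: [0.5553, 0.1001, 0.0802]
tcp_rot: [3.117, 0.497, -0.239]
ft_force: [-0.4, 0.3, -0.6]
grip_width: -0.0
```

```bash
python3 -c "
from ik import *
import cv2
to(S(-.13+.09*.643,-.02,.07+.09*.766),(3.14,.5,-.25))
for n in('wrist',): cv2.imwrite(f'pics/{n}5.png',viewer.camera(n)[:,:,::-1])
" | head -2
```

```text
now 8.45 [0.5553 0.1001 0.0802] [ 3.117  0.497 -0.239] q [ 0.25  0.78  2.37  3.62  1.09 -1.59] st [-0.1251 -0.0202  0.0802] F [-0.4  0.3 -0.6]
shift/.25 [ 0.074  0.008 -0.307] turn/.12 [ 0.23 -0.03  0.08]
```

View pics/wrist5.png

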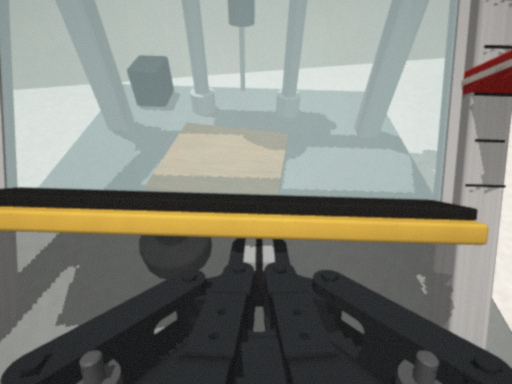

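Request:
drive_tool:
  plan:
    - [[0.005, 0, -0.0235], [0, 0, 0]]
    - [[0.005, 0, -0.0235], [0, 0, 0]]
    - [[0.005, 0, -0.0235], [0, 0, 0]]
    - [[0.005, 0, -0.0235], [0, 0, 0]]
    - [[0.005, 0, -0.0235], [0, 0, 0]]
    - [[0.005, 0, -0.0235], [0, 0, 0]]
    - [[0.005, 0, -0.0235], [0, 0, 0]]
    - [[0.005, 0, -0.0235], [0, 0, 0]]
    - [[0.005, 0, -0.0235], [0, 0, 0]]
    - [[0, 0, 0], [0, 0, 0]]

```text
clock: 9.5
position: [0.5922, 0.0918, 0.1247]
tcp_rot: [3.117, 0.498, -0.241]
ft_force: [0.0, -0.8, -1.2]
grip_width: -0.0003
```

```bash
python3 -c "
from ik import *
import cv2
to(S(-.13+.09*.643,-.02,.07+.09*.766),(3.14,.5,-.25))
print(viewer.camera_info('wrist'))
for n in('wrist','side','scene'): cv2.imwrite(f'pics/{n}6.png',viewer.camera(n)[:,:,::-1])
a=cv2.imread('pics/side6.png')[100:195,240:330]; cv2.imwrite('pics/s6a.png',cv2.resize(a,None,fx=6,fy=6,interpolation=2))
"
```

```text
now 9.5 [0.5922 0.0918 0.1247] [ 3.117  0.498 -0.241] q [ 0.21  0.66  2.29  3.64  0.91 -1.7 ] st [-0.0873 -0.0192  0.1247] F [ 0.  -0.8 -1.2]
shift/.25 [ 0.026  0.006 -0.079] turn/.12 [ 0.23 -0.01  0.07]
    [ 0.2   0.66  2.28  3.65  0.9  -1.7 ]
    [ 0.2   0.66  2.28  3.65  0.89 -1.7 ]
    [ 0.2   0.65  2.28  3.65  0.88 -1.71]
    [ 0.2   0.65  2.27  3.66  0.87 -1.71]
    [ 0.2   0.64  2.27  3.66  0.87 -1.71]
    [ 0.19  0.64  2.26  3.66  0.86 -1.71]
    [ 0.19  0.64  2.26  3.66  0.85 -1.72]
    [ 0.19  0.63  2.25  3.67  0.84 -1.72]
{'camera_matrix': array([[284.75484393,   0.        , 258.73779973],
       [  0.        , 284.75484393, 191.31064979],
       [  0.        ,   0.        ,   1.        ]]), 'origin': array([0.50454348, 0.11540962, 0.25691127]), 'attitude': array([-2.36018198, -0.02339338, -1.79904581])}
```

View pics/wrist6.png

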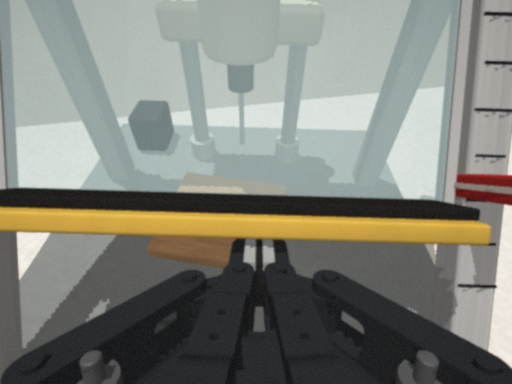

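View pics/s6a.png

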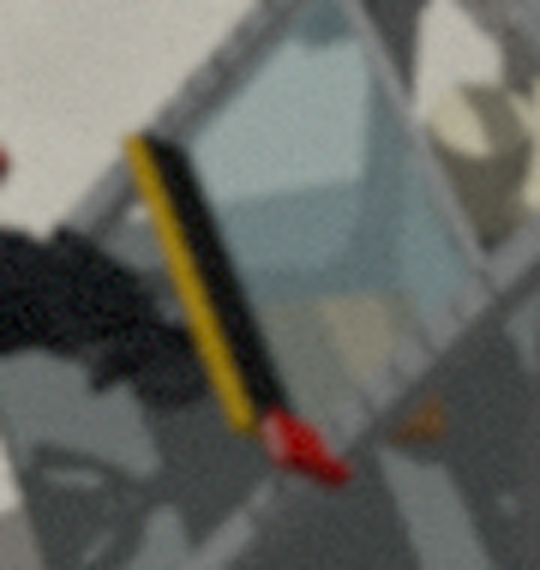

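```bash
cat >> h.py <<'E'
W6=dict(W0); W6["origin"]=np.array([0.50454348, 0.11540962, 0.25691127]); W6["attitude"]=np.array([-2.36018198, -0.02339338, -1.79904581])
E
python3 - <<'E'
from h import *
import cv2
im=cv2.imread("pics/wrist6.png")
a=im[150:270,412:512]; cv2.imwrite("pics/w6a.png",cv2.resize(a,None,fx=5,fy=5,interpolation=2))
a=np.array([0.5105,0.0031,0.0967]); c=np.array([0.5642,-.019,.1704]); t=RS@np.array([.643,0,.766])
for s in (.05,.06,.065,.07,.075,.09): print(s,proj("wrist",a+s*t,W6).round(1),proj("side",a+s*t).round(1))
print(proj("wrist",c,W6),proj("side",c))
E
```

```text
0.05 [485.3 282.7] [274.7 175.1]
0.06 [487.6 261.8] [276.6 173.2]
0.065 [488.7 251.3] [277.5 172.3]
0.07 [489.8 240.7] [278.5 171.3]
0.075 [490.9 230. ] [279.4 170.4]
0.09 [494.4 197.5] [282.2 167.5]
[520.1020661  191.31546353] [282.85105382 168.29701716]
```

View pics/w6a.png

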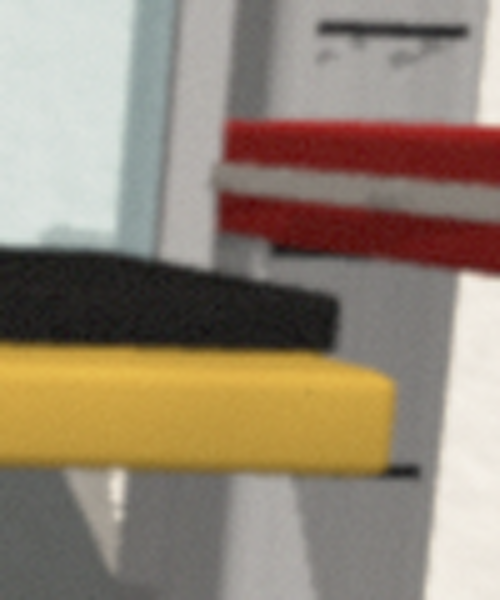

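Request:
drive_tool:
  plan:
    - [[0.0045, 0, -0.0215], [0, 0, 0]]
    - [[0.0045, 0, -0.0215], [0, 0, 0]]
    - [[0.0045, 0, -0.0215], [0, 0, 0]]
    - [[0, 0, 0], [0, 0, 0]]

```text
clock: 10.05
position: [0.6022, 0.0898, 0.1365]
tcp_rot: [3.115, 0.502, -0.241]
ft_force: [-0.4, 0.3, -0.4]
grip_width: 0.0001
```

```bash
python3 -c "
from ik import *
import cv2
s=telemetry.state();print(st(s['position']),s['ft_force'])
print(viewer.camera_info('wrist'))
for n in('wrist','side','scene'): cv2.imwrite(f'pics/{n}7.png',viewer.camera(n)[:,:,::-1])
a=cv2.imread('pics/side7.png')[115:185,255:310]; cv2.imwrite('pics/s7a.png',cv2.resize(a,None,fx=8,fy=8,interpolation=2))
im=cv2.imread('pics/wrist7.png')
a=im[150:270,412:512]; cv2.imwrite('pics/w7a.png',cv2.resize(a,None,fx=5,fy=5,interpolation=2))
"
```

```text
[-0.07704667 -0.01866258  0.1364579 ] [-0.37951869  0.32625663 -0.42321732]
{'camera_matrix': array([[284.75484393,   0.        , 258.73779973],
       [  0.        , 284.75484393, 191.31064979],
       [  0.        ,   0.        ,   1.        ]]), 'origin': array([0.5151171 , 0.11341887, 0.26895925]), 'attitude': array([-2.3637653 , -0.02474366, -1.79820879])}
```

View pics/s7a.png

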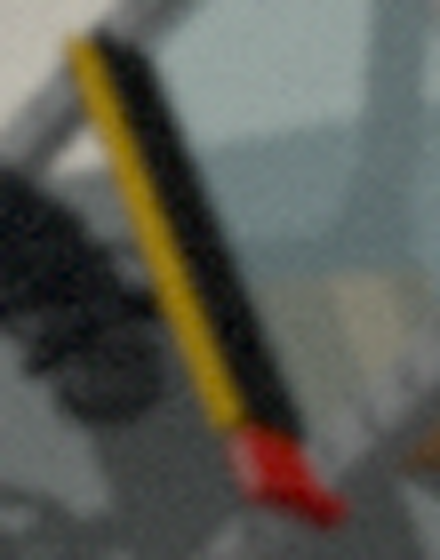

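View pics/w7a.png

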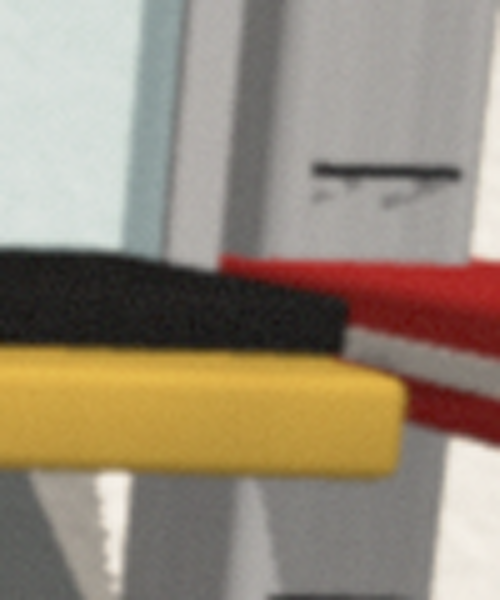

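View pics/scene7.png

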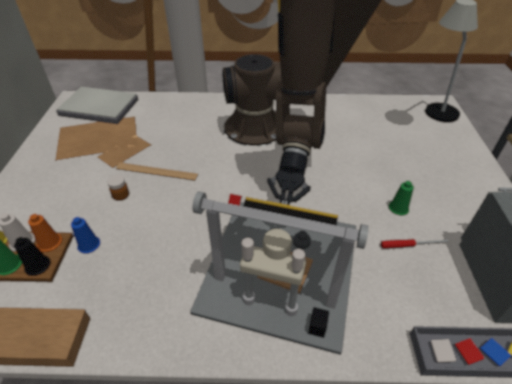

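```bash
cat >> h.py <<'E'
W7=dict(W0); W7["origin"]=np.array([0.5151171 , 0.11341887, 0.26895925]); W7["attitude"]=np.array([-2.3637653 , -0.02474366, -1.79820879])
E
python3 - <<'E'
from h import *
a=np.array([0.5105,0.0031,0.0967]); c=np.array([0.5642,-.019,.1704]); t=RS@np.array([.643,0,.766])
m=a+.005*t
for s in (.075,.08,.085,.09,): print(s,proj("wrist",a+s*t,W7).round(1),proj("wrist",m+s*t,W7).round(1),(m+s*t)[2])
print(proj("wrist",c,W7))
# line on +y face of clip at visible px: plane y_s=-.1335
n=RS@np.array([0,1.,0])
for uv in [(508,224.4),(484,218.3)]:
  for y in (-.1310,-.1335,): print(uv,y,st(onplane("wrist",uv,S0:=C+RS@np.array([0,y,0]),n,W7)).round(4))
for uv in [(412+450/5,150+190/5),(412+250/5,150+178/5)]: print("w6",st(onplane("wrist",uv,C+RS@np.array([0,-.1335,0]),n,W6)).round(4))
print("lip mid corner", st(onplane("wrist",(492.2,235.4),C+RS@np.array([0,-.1252,0]),n,W7)).round(4))
E
```

```text
0.075 [489.1 263.8] [490.3 253.3] 0.15798
0.08 [490.3 253.3] [491.4 242.7] 0.16181
0.085 [491.4 242.7] [492.6 232. ] 0.16564
0.09 [492.6 232. ] [493.8 221.3] 0.16947
[518.0842639  226.91200129]
(508, 224.4) -0.131 [-0.085  -0.131   0.1693]
(508, 224.4) -0.1335 [-0.0832 -0.1335  0.1671]
(484, 218.3) -0.131 [-0.0743 -0.131   0.1605]
(484, 218.3) -0.1335 [-0.0723 -0.1335  0.1581]
w6 [-0.0795 -0.1335  0.1648]
w6 [-0.0596 -0.1335  0.1472]
lip mid corner [-0.0878 -0.1252  0.1645]
```

Request:
drive_tool:
  plan:
    - [[0.0035, 0, -0.016], [0, 0, 0]]
    - [[0, 0, 0], [0, 0, 0]]

```text
clock: 10.4
position: [0.6045, 0.0894, 0.139]
tcp_rot: [3.115, 0.503, -0.24]
ft_force: [0.0, 0.3, 0.3]
grip_width: -0.0002
```

```bash
python3 -c "
from ik import *
s=telemetry.state();p=st(s['position']);print(p,s['ft_force'],s['tcp_rot'])
p0=[p[0]-.04*.643,p[1],p[2]-.04*.766]; to(S(*p0),s['tcp_rot'])
" | head -3
```

```text
[-0.07471742 -0.01846177  0.13897764] [0.01031276 0.30641537 0.25614554] [ 3.1145954   0.50299742 -0.24048619]
now 10.4 [0.6045 0.0894 0.139 ] [ 3.115  0.503 -0.24 ] q [ 0.19  0.63  2.26  3.66  0.84 -1.74] st [-0.0747 -0.0185  0.139 ] F [0.  0.3 0.3]
shift/.25 [-0.031 -0.005  0.157] turn/.12 [0. 0. 0.]
```

Request:
drive_tool:
  plan:
    - [[-0.012, 0, 0.058], [0, 0, 0]]
    - [[-0.012, 0, 0.058], [0, 0, 0]]
    - [[-0.16, 0.08, 0], [0, 0, 0]]
    - [[-0.16, 0.12, 0], [0, 0, 0]]
    - [[0, 0.1, 0], [0, 0, 0]]
    - [[0, 0, 0], [0, 0, 0]]

```text
clock: 11.0
position: [0.4988, 0.0371, 0.1576]
tcp_rot: [3.117, 0.498, -0.236]
ft_force: [0.5, 0.1, -1.4]
grip_width: 0.0003
```

```bash
python3 -c "
from ik import *
import cv2
s=telemetry.state();print(st(s['position']),s['ft_force'],s['q'].round(2))
i=viewer.camera_info('wrist');print(i)
for n in('wrist','side'): cv2.imwrite(f'pics/{n}8.png',viewer.camera(n)[:,:,::-1])
a=cv2.imread('pics/side8.png')[115:185,255:310]; cv2.imwrite('pics/s8a.png',cv2.resize(a,None,fx=8,fy=8,interpolation=2))
"
```

```text
[-0.1643749  -0.09520046  0.15761805] [ 0.50157584  0.07664915 -1.36592711] [ 0.08  0.57  2.54  3.47  1.04 -1.61]
{'camera_matrix': array([[284.75484393,   0.        , 258.73779973],
       [  0.        , 284.75484393, 191.31064979],
       [  0.        ,   0.        ,   1.        ]]), 'origin': array([0.41107818, 0.06029521, 0.28981126]), 'attitude': array([-2.36014184, -0.02353793, -1.79471352])}
```

View pics/wrist8.png

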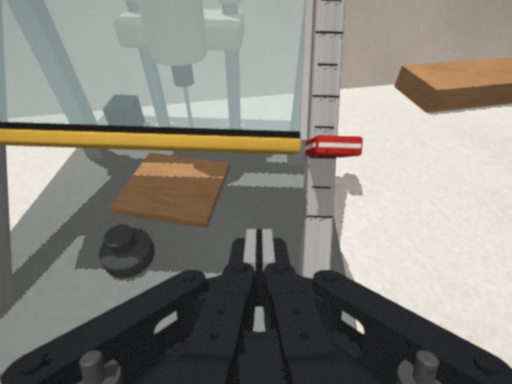

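View pics/s8a.png

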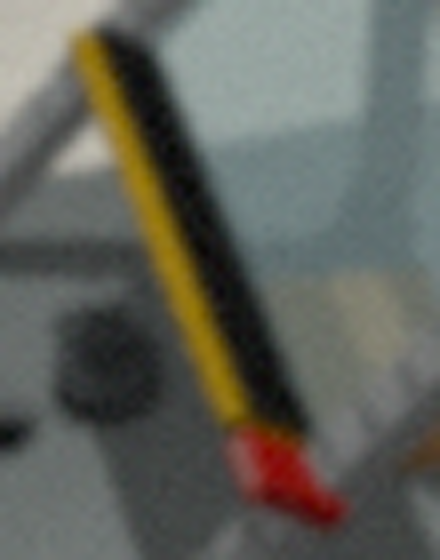

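Weight and template untouched. The lip (right end about (300,144)) is almost level with the clip's white line (about (340,146)); zooming in.

```bash
cat >> h.py <<'E'
W8=dict(W0); W8["origin"]=np.array([0.41107818, 0.06029521, 0.28981126]); W8["attitude"]=np.array([-2.36014184, -0.02353793, -1.79471352])
E
python3 - <<'E'
import cv2, numpy as np
im=cv2.imread("pics/wrist8.png")
a=im[120:170,270:370]; cv2.imwrite("pics/w8a.png",cv2.resize(a,None,fx=8,fy=8,interpolation=2))
hsv=cv2.cvtColor(im,cv2.COLOR_BGR2HSV)
y=cv2.inRange(hsv,(15,120,90),(35,255,255))
for u in (20,60,100,140,180,220,260,280,290,295): 
    v=np.where(y[100:180,u])[0]+100; print(u,v.min(),v.max(),end="; ")
E
```

```text
20 129 144; 60 130 145; 100 131 147; 140 133 173; 180 134 171; 220 135 174; 260 137 152; 280 137 153; 290 138 153; 295 138 152;
```

View pics/w8a.png

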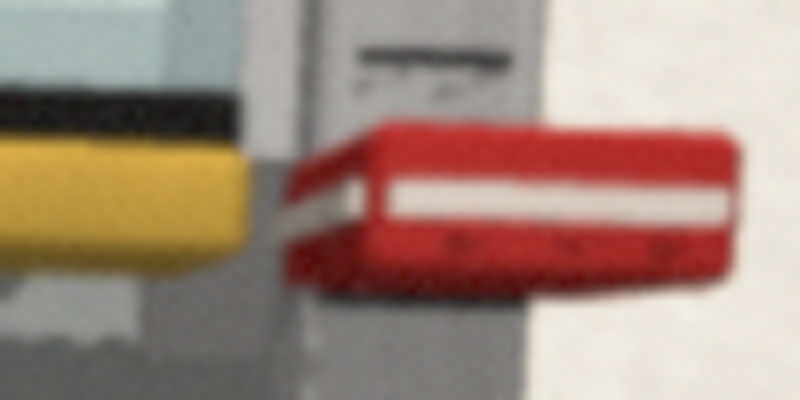

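Run:
```python
from h import *
import cv2
im=cv2.imread("pics/wrist8.png").astype(int)
for cols in [(280,288),(290,298)]: 
    print(cols,[ (v,*im[v,cols[0]:cols[1]].mean(0).round().astype(int)[::-1]) for v in range(132,158)])
for cols in [(320,326),(340,350),(352,358)]: print(cols,[ (v,*im[v,cols[0]:cols[1]].mean(0).round().astype(int)[::-1]) for v in range(138,154)])
n=RS@np.array([-.766,0,.643]); a=np.array([0.5105,0.0031,0.0967])
for nm,uv in [("top",(294,137)),("lipmid",(294,143.8)),("bot",(294,151)),("line",(320,145)),("line",(355,145.7)),("cliptop",(340,135.8)),("clipbot",(340,156))]:
    p=st(onplane("wrist",uv,a,n,W8)); print(nm,p.round(4),"tau",round(p@np.array([.643,0,.766]),4))
```

```text
(280, 288) [(132, np.int64(36), np.int64(35), np.int64(34)), (133, np.int64(33), np.int64(31), np.int64(30)), (134, np.int64(32), np.int64(31), np.int64(30)), (135, np.int64(31), np.int64(29), np.int64(28)), (136, np.int64(49), np.int64(42), np.int64(27)), (137, np.int64(109), np.int64(88), np.int64(41)), (138, np.int64(174), np.int64(139), np.int64(59)), (139, np.int64(206), np.int64(164), np.int64(69)), (140, np.int64(206), np.int64(164), np.int64(69)), (141, np.int64(201), np.int64(161), np.int64(68)), (142, np.int64(196), np.int64(156), np.int64(64)), (143, np.int64(196), np.int64(156), np.int64(65)), (144, np.int64(191), np.int64(153), np.int64(63)), (145, np.int64(189), np.int64(151), np.int64(62)), (146, np.int64(187), np.int64(150), np.int64(62)), (147, np.int64(183), np.int64(146), np.int64(60)), (148, np.int64(178), np.int64(142), np.int64(59)), (149, np.int64(165), np.int64(132), np.int64(55)), (150, np.int64(140), np.int64(112), np.int64(45)), (151, np.int64(116), np.int64(93), np.int64(38)), (152, np.int64(101), np.int64(81), np.int64(33)), (153, np.int64(104), np.int64(
[... 3618 characters left out ...]
, np.int64(211), np.int64(198), np.int64(186)), (147, np.int64(200), np.int64(173), np.int64(162)), (148, np.int64(174), np.int64(103), np.int64(97)), (149, np.int64(162), np.int64(50), np.int64(46)), (150, np.int64(150), np.int64(37), np.int64(34)), (151, np.int64(146), np.int64(38), np.int64(35)), (152, np.int64(147), np.int64(36), np.int64(34)), (153, np.int64(141), np.int64(35), np.int64(32))]
top [-0.0815 -0.1183  0.1719] tau 0.0793
lipmid [-0.0847 -0.1185  0.1682] tau 0.0744
bot [-0.088  -0.1188  0.1642] tau 0.0692
line [-0.0848 -0.1374  0.168 ] tau 0.0742
line [-0.0846 -0.1628  0.1683] tau 0.0745
cliptop [-0.0803 -0.1515  0.1734] tau 0.0812
clipbot [-0.0896 -0.1523  0.1623] tau 0.0667
```

```bash
python3 -c "
from station import job, telemetry
s=telemetry.state();print(s['clock'],s['qd'].round(3))
print(job.finish_job())"
```

```text
11.1 [ 0.024  0.011 -0.024  0.01  -0.005 -0.003]
the job is handed in; nothing more can be done
None
```

I pushed the guard window up with the closed fingertips from beneath the yellow lip. I backed the arm clear once the lip was level with the marker clip and handed the job in at 11.1 s of robot time. The window was never gripped.

- **Level check:** the final close-up from the wrist camera, with the arm already away, put the middle of the lip and the clip's white line at about the same height. I read 168.2 mm for the lip and 168.0 to 168.3 mm for the line. They agree to about 0.5 mm along the travel.
- **Disagreement:** an estimate made just before the last push came from a grazing, partly cut-off view of the clip. It implied the lip would end 1.5 to 3.5 mm low. I trusted the near-frontal final view instead.
- **Clip, weight and template:** the clip looked unmoved. The weight and template looked undisturbed in the last pictures, but I judged that by eye only.
- **Joint limit:** on the way over, joint 4 read -1.135 rad against its limit of about -1.13 before I rerouted the arm. I cannot tell whether that counts as passing its range.
- **Forces:** the readings I saw at the wrist stayed within about 2 N, but they were taken only at the end of each move.

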